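# Seat the shredding disc on the food processor

### The job

Get the food processor's shredding disc seated: with a fingertip, push the stub on top of the disc round until the notch in the disc's rim stands over the pin at the edge of the base, then press the hub down until the disc is fully home over the pin. Only push and press: do not lift the disc or tip it, and leave the other things around it where they are.

Things in the scene. Friction and masses are not known exactly. Their poses are not given: they have to be found in the camera images.
- base: white food processor base standing firmly (it cannot move) on the hob: a round housing 203 mm across with its flat deck 60 mm high, and a 100 mm wide, 42 mm high control pod with a dial on its front, reaching 147 mm from the axis. Origin: centre of the underside, on the vertical axis about which the disc turns; z up, -x towards the control pod, +y towards the pin
- pin (a point): point on the axis of the steel locating pin, 66 mm from the disc's axis and 70 mm above the surface: a round rod, 8 mm thick, level and radial, reaching from 60 mm from the disc's axis out to a grey post (12 mm thick, 85 mm high) 92 mm from the axis at the edge of the deck. Top of the pin: 74 mm. It shows outside the disc's rim and does not move
- disc: loose flat steel disc with small dark holes, 152 mm across, 8 mm thick, 400 g, resting on a 104 mm flange with a 24 mm boss that centres it (1.5 mm play). Origin: centre of its underside; notch towards its +y, stub towards its -y. It turns either way, against about 0.1 N m, and stays where left. Raised, its underside is 76.5 mm above the base's origin, 2.5 mm clear of the pin
- notch (a point): middle of the notch, in the disc's top face, 66 mm from the axis: the single gap in the disc's rim, about 16 mm wide and 22 mm deep radially, open outwards. It drops over the pin if within about 4 mm of it (the round pin then centres it); with the notch elsewhere the disc, pressed down, lands on the pin after 2.5 mm and tilts on it
- hub (a point): centre of the flat top of the grey hub in the middle of the disc (40 mm across, 12 mm above the disc's top face; 96.5 mm above the surface when raised): the place to press. It lies on the axis. Pressed here, the disc and its flange sink against about 6 N of friction and stay down; fully home is 10 mm lower (86.5 mm), at a firm stop
- stub (a point): centre of the top of the upright round grey stub on the disc, 14 mm thick and 24 mm tall above the disc's top face, 52 mm from the axis, straight across the disc from the notch. Push it sideways to turn the disc; it may be pushed from either side
- salt_shaker: glass salt shaker with a grey cap, 44 mm across, 90 mm tall, standing loose near the base; origin: centre of its underside. Leave it alone
- teaspoon: steel teaspoon, 132x26x9 mm, lying loose on the counter to the left of the base; origin: under its middle. Leave it alone
- sugar_jar: jar with a black lid, 72 mm across, 100 mm tall, standing loose at the right of the hob; origin: centre of its underside. Leave it alone
- tea_mug: white mug with a green band, 84 mm across, 91 mm tall, standing loose on the counter to the left; origin: centre of its underside. Leave it alone
- cake_server: cake server with a black handle, 54x218x16 mm, lying loose at the front of the counter on the left; origin: under its middle. Leave it alone

How it is judged:
On the way, in this order (a step that is already met when the one before it is completed fails the run):
1. the disc has been turned so that its notch is coming over the pin (within 12 mm) (horizontal distance between notch and pin below 0.012 m).
2. the disc is pressed home with the pin in its notch (z of disc in the frame of base below 0.068 m and horizontal distance between notch and pin below 0.008 m and angle between disc's own z axis and vertical below 0.05 rad), for 0.2 s.
At the end, for the whole second after the job is handed in: the disc lies level and still, down by at least 8.5 of its 10 mm, with its notch over the pin (middle of the notch within 8 mm of the pin, seen from above) (all of step 2 and linear speed of disc below 0.02 m/s); the robot touches nothing.
It fails at once if the disc is lifted by more than 6 mm, or tipped (z of disc in the frame of base above 0.0825 m or angle between disc's own z axis and vertical above 0.2 rad).
It fails at once if a thing around the work is moved by more than 30 mm (distance of any of salt_shaker, teaspoon, sugar_jar, tea_mug, cake_server from where it was at the start of the episode above 0.03 m).
It fails at once if a standing thing around the work is knocked over (angle between any of salt_shaker, sugar_jar, tea_mug's own z axis and vertical above 0.5 rad).
It also fails if it takes over 48 s, if anything falls off the work surface, if the arm or the gripper's body presses on something with over 40 N, if the wrist force passes 120 N, or if a joint passes its speed limit or range.

### The arm

A 7-joint arm with a two-finger parallel gripper is mounted at the origin on a cart in front of the work surface, level with it; the furniture and walls round the work are solid. World frame = base frame: x ahead of the robot, y to its left, z up, the work surface at z = 0. Lengths are in m, angles in rad, forces in N, time in s.
With the tool pointing down it reaches from about 0.4 to 0.875 m from the base axis. Payload 6.5 kg.
Tool frame: the origin (TCP) lies on the centre line of the jaws, within the pads' length; the fingertips stand 14 mm ahead of it and the grasp point (between the pads) lies 5 mm behind it; z points along the fingers, y is the line along which they close (so a half turn about z gives the same grasp; the last joint's range is limited). The gripper opens to 85 mm and grips with 20 to 120 N. Pads are 22 mm wide; open, the fingers measure 114 mm over their backs; the gripper's body (76 mm by 85 mm) begins 54 mm behind the grasp point. The pads swing forward as they close: fully open they stand 13 mm farther back than shut.
Start: joints at [-1.405, 0.536, -0.004, 1.538, 0.003, 1.067, -0.071], TCP at [0.149, 0.633, 0.245] pointing down, gripper open.
Joint ranges: [-2.7, 2.7], [-0.37, 2.16], [-1.27, 1.26], [0.24, 2.4], [-1.31, 4.45], [0.19, 1.91], [-2.76, 2.76]. Speed limits (rad/s): [2.39, 2.39, 3.14, 3.14, 3.14, 3.14, 3.14].

### API

Orientations are given as a unit quaternion [x, y, z, w].
In Python, from plant import * gives the robot as it stands.
- The arm moves only by the tool apply_moves, never from a script. Its argument "deltas" is text: rows parted by semicolons, each of 7 numbers parted by spaces: the opening, from 0 (shut) to 1 (fully open), then the shift along the tool's x, y, z in m, then the turn, a rotation vector about the tool's x, y, z in rad. A call has exactly 10 rows; each row is the pose to reach, as a shift and turn from the pose commanded when the call began, along the tool's axes at that moment; what a row does not reach only later rows make up. A row lasts 1/12 s, in which the tool goes at most 41.7 mm and 7.16 degrees, less where a joint would pass 70% of its speed; a pose out of reach is approached as far as the arm can. A call with a gripper value outside its range is refused whole. The fingers move at their own pace and stop on an object; "squeeze" is the grip in N (left out, the last holds). Time passes only in rows, so rows that repeat a pose let the fingers close, or fill a call up. It gives the time, the measured TCP pose, the force, the opening and the grip force at its end, in the units of the state.
- read_state(): the state, without advancing time (a new reading comes with each control period).
- read_camera(name): name is "scene" or "side" or "wrist"; returns a dict with "color" (400x640x3 uint8, red, green, blue), "depth" (400x640 float32, m along the optical axis (not along the pixel's ray), 0 where there is no reading), "camera_matrix" (3x3 intrinsics, pixels), "R" (3x3) and "t" (3): a world point X has camera coordinates R X + t. Camera axes: x right, y down, z forward; pixel columns grow to the right and rows downward; lengths in m; the calibration is good to about 2 mm. A picture is of the moment at which its call begins.
- close_job(): hands the job in; it is judged then, once.
The state is a dict: "time": time; "qpos": joint angles; "qd": joint speeds; "joint_torque": joint torques, N m; "eef_pos": TCP position; "eef_rot": TCP orientation; "force": force on the tool from outside, world axes, zero at the start; "wrist_torque": the same for the moment, N m; "finger_gap": finger opening in m; "grasp_force": force on a finger pad.
Only numpy, scipy, OpenCV 4.12 (cv2) and the standard library are available. Lean on these libraries where they do the work, as an engineer would, in place of code of your own. Each camera call takes 0.05 s, during which the arm holds its last target. There are 200 camera calls.

## Working session

There is one attempt and no reset: what is moved stays moved. The work goes in short steps, Python scripts to look and compute and a tool call to move; the robot and the scene stay as the last step left them, time stands still between calls to the robot, and variables do not carry over. Pictures are saved under pics/ and viewed, at most 10 in all, crops included, and the job is handed in when it is done.

Besides the shell and the picture viewer there is one more tool, called by a JSON object that holds its "method" and its "body". apply_moves: Moves the arm, as the interface text tells. Its arguments: {"type":"object","properties":{"deltas":{"type":"string"},"squeeze":{"type":"number"}},"required":["deltas"]}

```bash
mkdir -p pics; python3 - <<'E'
from plant import *
import cv2,numpy as np
s=read_state();print({k:np.round(v,4).tolist() for k,v in s.items()})
for n in("scene","side"):
    c=read_camera(n);cv2.imwrite(f"pics/{n}0.png",c["color"][:,:,::-1]);np.savez(f"{n}0.npz",**c)
    print(n,c["camera_matrix"].tolist(),(-c["R"].T@c["t"]).round(3),c["R"][2].round(2))
E
```

```text
{'time': 0.0, 'qpos': [-1.4052, 0.5372, -0.0044, 1.5389, 0.0026, 1.0673, -0.0712], 'qd': [-0.0006, -0.0005, -0.0001, 0.0003, 0.0001, -0.0018, -0.0013], 'joint_torque': [-0.0003, -58.3401, 1.0487, -25.9102, 0.0124, 0.0097, -0.0], 'eef_pos': [0.1492, 0.632, 0.2444], 'eef_rot': [0.1156, 0.9933, -0.0009, -0.0], 'force': [0.1595, 0.031, 0.4927], 'wrist_torque': [0.0077, 0.0349, -0.007], 'grasp_force': 0.0, 'finger_gap': 0.0855}
scene [[375.719258409641, 0.0, 320.78207228869724], [0.0, 375.719258409641, 206.87380158730284], [0.0, 0.0, 1.0]] [-0.24  -0.134  1.135] [ 0.57  0.2  -0.8 ]
side [[369.1411445940753, 0.0, 318.5347136320626], [0.0, 369.1411445940753, 195.3487727637725], [0.0, 0.0, 1.0]] [0.379 1.099 0.637] [ 0.12 -0.86 -0.49]
```

View pics/scene0.png

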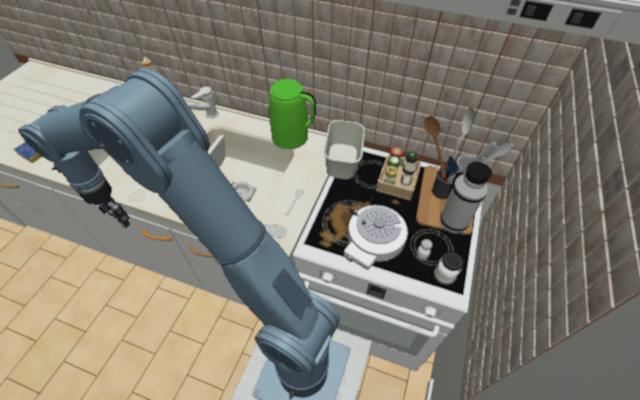

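View pics/side0.png

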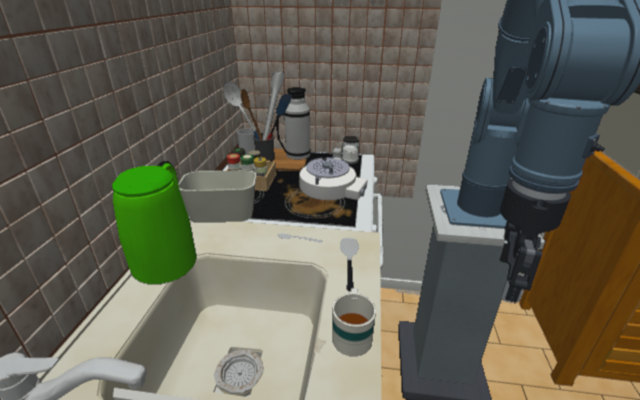

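The scene view shows the base at about (378,230), with the salt shaker at (425,248), the jar at (449,267) and a thermos behind. The side view shows the base at (328,178). Next I'll crop and locate these.

```bash
cat >h.py <<'E'
import numpy as np,cv2
def ray(c,u,v,z):
    K,R,t=c["camera_matrix"],c["R"],c["t"];o=-R.T@t
    d=R.T@np.linalg.solve(K,[u,v,1.]);return o+d*(z-o[2])/d[2]
def proj(c,X):
    p=c["camera_matrix"]@(c["R"]@np.array(X)+c["t"]);return p[:2]/p[2]
def pts(c):
    v,u=np.mgrid[:400,:640];K=c["camera_matrix"];d=c["depth"]
    P=np.stack([(u-K[0,2])/K[0,0]*d,(v-K[1,2])/K[1,1]*d,d],-1)
    return (P-c["t"])@c["R"]
E
python3 - <<'E'
from h import *
c=dict(np.load("scene0.npz"))
P=pts(c)
for u,v in[(378,215),(378,230),(378,222),(362,258),(425,245),(449,260),(397,170),(345,140),(460,190),(480,172),(270,230)]: print((u,v),P[v,u].round(3))
im=c["color"][185:295,300:480,::-1];cv2.imwrite("pics/sc1.png",cv2.resize(im,None,fx=4.4,fy=4.4,interpolation=cv2.INTER_CUBIC))
m=(abs(P[...,2]-.0845)<.006);m[:, :330]=0;m[:,420:]=0;m[:190]=0;m[270:]=0
q=P[m];print(len(q),np.median(q,0),q.min(0),q.max(0))
E
```

```text
(378, 215) [ 0.546 -0.065  0.087]
(378, 230) [ 0.484 -0.081  0.089]
(378, 222) [ 0.509 -0.073  0.097]
(362, 258) [ 0.39  -0.057  0.043]
(425, 245) [ 0.479 -0.239  0.09 ]
(449, 260) [ 0.442 -0.319  0.103]
(397, 170) [ 0.793 -0.078  0.069]
(345, 140) [0.918 0.171 0.035]
(460, 190) [ 0.632 -0.293  0.219]
(480, 172) [ 0.654 -0.328  0.294]
(270, 230) [0.404 0.287 0.009]
1159 [ 0.50162656 -0.07569478  0.08649678] [ 0.43396494 -0.15003705  0.07879414] [0.58875153 0.01779966 0.09046844]
```

View pics/sc1.png

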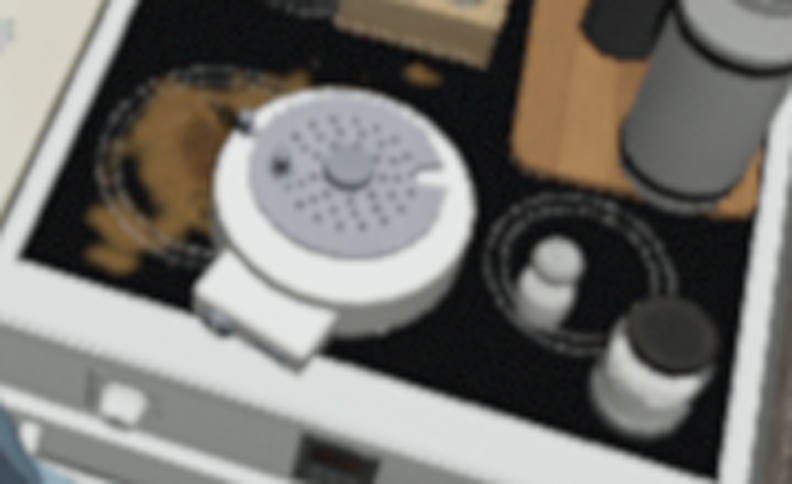

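In the crop (scale 4.4, origin (300,185)), the hub is at (348,165), the notch at (432,177), the stub at (282,163) and the post at (245,120). The pod is at the lower left.

```bash
python3 - <<'E'
from h import *
from plant import *
c=dict(np.load("scene0.npz"))
f=lambda a,b,z: ray(c,300+(a+.5)/4.4-.5,185+(b+.5)/4.4-.5,z)
# disc & deck circle fit
P=pts(c)
hub=f(348,160,.0965)[:2]
# white deck outline: crop extremes at z .06
deck=np.array([f(a,b,.06)[:2] for a,b in[(340,88),(420,115),(470,190),(452,255),(345,303)]])
A=np.c_[2*deck,np.ones(len(deck))];s=np.linalg.lstsq(A,(deck**2).sum(1),rcond=None)[0]
print("deck",s[:2],np.sqrt(s[2]+s[:2]@s[:2]))
print("hub",hub)
C=hub
for n,p in dict(notch=f(430,178,.0845),stubtop=f(282,160,.1085),stubbase=f(282,172,.0845),post=f(245,115,.085),pod1=f(195,295,.042),pod2=f(300,365,.042)).items():
    d=p[:2]-C;print(n,p.round(3),"r",np.hypot(*d).round(4),"ang",np.degrees(np.arctan2(d[1],d[0])).round(1))
E
```

```text
deck [ 0.51185147 -0.07311905] 0.10165857452831774
hub [ 0.51500592 -0.07414473]
notch [ 0.529 -0.137  0.085] r 0.0646 ang -77.3
stubtop [ 0.489 -0.028  0.109] r 0.0532 ang 119.4
stubbase [ 0.495 -0.028  0.085] r 0.0499 ang 113.6
post [0.537 0.014 0.085] r 0.0911 ang 75.8
pod1 [0.392 0.006 0.042] r 0.1469 ang 146.7
pod2 [ 0.362 -0.085  0.042] r 0.1531 ang -176.0
```

{"method": "apply_moves", "body": {"deltas": "0 -0.227 -0.307 -0.055 0 0 0;0 -0.454 -0.614 -0.055 0 0 0;0 -0.454 -0.614 -0.055 0 0 0;0 -0.454 -0.614 -0.055 0 0 0;0 -0.454 -0.614 -0.055 0 0 0;0 -0.454 -0.614 -0.055 0 0 0;0 -0.454 -0.614 -0.055 0 0 0;0 -0.454 -0.614 -0.055 0 0 0;0 -0.454 -0.614 -0.055 0 0 0;0 -0.454 -0.614 -0.055 0 0 0", "squeeze": 20}}

```text
time: 0.93
eef_pos: [0.3131, 0.2487, 0.2766]
eef_rot: [0.116, 0.993, 0.0, -0.0]
force: [2.1, 0.3, 0.7]
finger_gap: 0.0003
grasp_force: 0.0
```

{"method": "apply_moves", "body": {"deltas": "0 -0.206 -0.279 -0.023 0 0 0;0 -0.206 -0.279 -0.023 0 0 0;0 -0.206 -0.279 -0.023 0 0 0;0 -0.206 -0.279 -0.023 0 0 0;0 -0.206 -0.279 -0.023 0 0 0;0 -0.206 -0.279 -0.023 0 0 0;0 -0.206 -0.279 -0.023 0 0 0;0 -0.206 -0.279 -0.023 0 0 0;0 -0.206 -0.279 -0.023 0 0 0;0 -0.206 -0.279 -0.023 0 0 0"}}

```text
time: 1.77
eef_pos: [0.4502, -0.0722, 0.2999]
eef_rot: [0.119, 0.993, -0.001, 0.001]
force: [-0.2, -0.1, -0.0]
finger_gap: -0.0002
grasp_force: 0.0
```

```bash
python3 - <<'E'
from plant import *
from h import *
s=read_state();print(s["eef_pos"],s["eef_rot"],s["qpos"])
c=read_camera("wrist");np.savez("w1.npz",**c);cv2.imwrite("pics/w1.png",c["color"][:,:,::-1])
print(proj(c,[.514,-.074,.0965]))
E
```

```text
[ 0.45016857 -0.07217615  0.29994853] [ 1.18953305e-01  9.92899215e-01 -9.05511883e-04  6.62712488e-04] [-0.45893881  0.13922153  0.57624233  1.99230525 -0.08605382  1.03263963
  1.48928425]
[332.75526596 234.82380784]
```

View pics/w1.png

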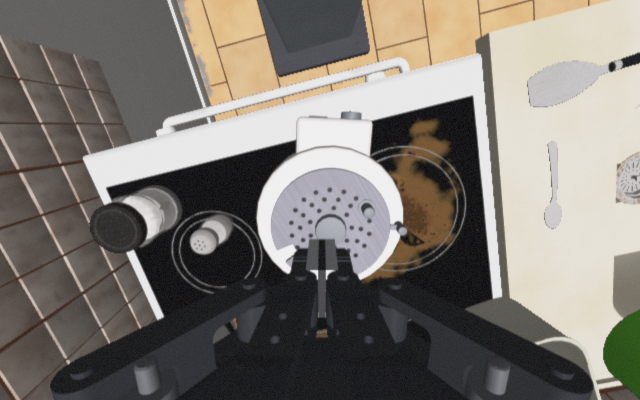

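The wrist view shows the hub at about (330,229), the stub at (368,210), the post at (400,228) and the notch at (287,253). I'll zoom in for exact positions.

```bash
python3 - <<'E'
from h import *
c=dict(np.load("w1.npz"))
cv2.imwrite("pics/w1z.png",cv2.resize(c["color"][140:290,250:420,::-1],None,fx=4,fy=4,interpolation=cv2.INTER_CUBIC))
P=pts(c)
m=(abs(P[...,2]-.1085)<.005)&(np.hypot(P[...,0]-.514,P[...,1]+.074)<.075)
v,u=np.nonzero(m);k=u>350
print("stub top px",u[k].mean(),v[k].mean(),k.sum(),P[v[k],u[k]].mean(0))
E
```

```text
stub top px 367.94690265486724 211.93805309734512 113 [ 0.49125251 -0.02715077  0.10834412]
```

View pics/w1z.png

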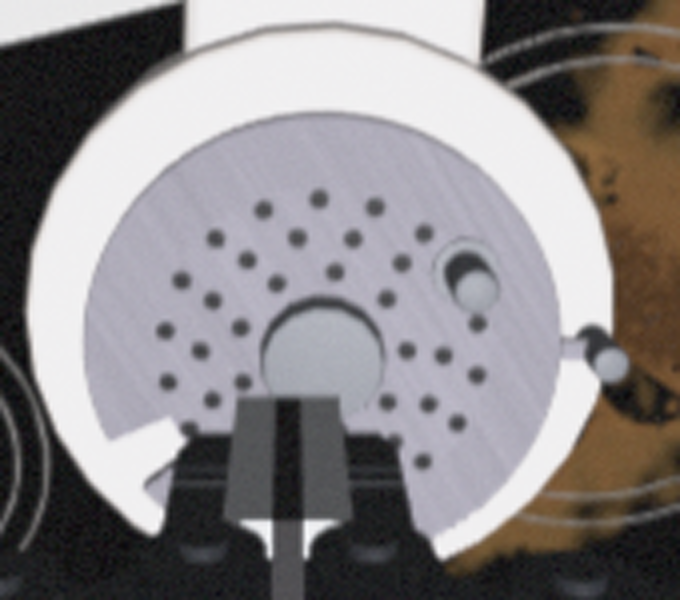

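The zoom shows the hub centre at about (323,367), the stub top at (475,291), the post top at (612,364) and the pin at (577,347). The fingertips cover part of the notch, at about (150,440).

```bash
python3 - <<'E'
from h import *
c=dict(np.load("w1.npz"))
f=lambda a,b,z: ray(c,250+(a+.5)/4-.5,140+(b+.5)/4-.5,z)[:2]
fit=lambda q:(lambda s:(s[:2],np.sqrt(s[2]+s[:2]@s[:2])))(np.linalg.lstsq(np.c_[2*q,np.ones(len(q))],(q**2).sum(1),rcond=None)[0])
print("hub",f(323,366,.0965),fit(np.array([f(*p,.0965) for p in[(262,367),(384,367),(323,308),(280,324),(367,325)]])))
D=fit(np.array([f(*p,.0845) for p in[(83,345),(325,112),(562,345),(160,175),(490,175),(115,240),(540,260),(520,470)]]));print("disc",D)
print("deck",fit(np.array([f(*p,.06) for p in[(25,310),(335,24),(613,300),(105,120),(560,125),(60,450)]])))
C=D[0]
for n,p in dict(notch=f(143,442,.0845),stub=f(475,291,.1085),stubbase=f(466,268,.0845),post=f(612,364,.085),pin=f(577,347,.072),podL=f(186,10,.042),podR=f(485,10,.042)).items():
    d=p-C;print(n,p.round(4),np.hypot(*d).round(4),np.degrees(np.arctan2(d[1],d[0])).round(1))
E
```

```text
hub [ 0.50857882 -0.07575232] (array([ 0.50854007, -0.07578012]), np.float64(0.018782480833282548))
disc (array([ 0.50873069, -0.07553152]), np.float64(0.07572034294900544))
deck (array([ 0.50815276, -0.07530617]), np.float64(0.10027809944775286))
notch [ 0.525  -0.1393] 0.0658 -75.7
stub [ 0.4918 -0.0268] 0.0516 109.1
stubbase [ 0.4919 -0.0259] 0.0524 108.7
post [0.5337 0.013 ] 0.092 74.2
pin [0.5308 0.0054] 0.0839 74.7
podL [ 0.3969 -0.0945] 0.1134 -170.4
podR [0.42   0.0011] 0.1172 139.2
```

Axis is at (0.5087,-0.0757), the stub at 109° and the pin at 74.4°, so the stub must turn about +145° counter-clockwise to 254.4°. I'll turn the tool by 180° first so the last joint has room, while moving over the start point behind the stub.

{"method": "apply_moves", "body": {"deltas": "0 -0.006 0.006 0.01 0 0 0.105;0 -0.012 0.012 0.02 0 0 0.21;0 -0.018 0.018 0.03 0 0 0.315;0 -0.024 0.024 0.04 0 0 0.42;0 -0.03 0.03 0.05 0 0 0.525;0 -0.036 0.036 0.06 0 0 0.63;0 -0.042 0.042 0.07 0 0 0.735;0 -0.048 0.048 0.08 0 0 0.84;0 -0.054 0.056 0.09 0 0 0.945;0 -0.057 0.062 0.1 0 0 1.047"}}

```text
time: 2.65
eef_pos: [0.519, -0.0181, 0.1987]
eef_rot: [0.598, 0.802, 0.0, -0.001]
force: [-0.1, 0.5, 0.2]
finger_gap: 0.0
grasp_force: 0.0
```

{"method": "apply_moves", "body": {"deltas": "0 0 0 0 0 0 0.105;0 0 0 0 0 0 0.21;0 0 0 0 0 0 0.315;0 0 0 0 0 0 0.42;0 0 0 0 0 0 0.525;0 0 0 0 0 0 0.63;0 0 0 0 0 0 0.735;0 0 0 0 0 0 0.84;0 0 0 0 0 0 0.945;0 0 0 0 0 0 1.047"}}

```text
time: 3.48
eef_pos: [0.5181, -0.0184, 0.199]
eef_rot: [0.919, 0.395, -0.0, -0.001]
force: [0.2, -0.1, 0.0]
finger_gap: 0.0002
grasp_force: 0.0
```

{"method": "apply_moves", "body": {"deltas": "0 0 0 0 0 0 0.105;0 0 0 0 0 0 0.21;0 0 0 0 0 0 0.315;0 0 0 0 0 0 0.42;0 0 0 0 0 0 0.525;0 0 0 0 0 0 0.63;0 0 0 0 0 0 0.735;0 0 0 0 0 0 0.84;0 0 0 0 0 0 0.945;0 0 0 0 0 0 1.047"}}

```text
time: 4.32
eef_pos: [0.5181, -0.0185, 0.1987]
eef_rot: [0.993, -0.117, -0.001, -0.001]
force: [-0.5, -0.6, 0.5]
finger_gap: -0.0
grasp_force: 0.0
```

```bash
python3 - <<'E'
from plant import *
s=read_state();print(s["time"],s["eef_pos"],s["eef_rot"],s["qpos"])
E
```

```text
4.3167 [ 0.51811655 -0.01845263  0.19874985] [ 9.93146013e-01 -1.16871673e-01 -1.18382424e-03 -7.79841372e-04] [-0.88478483  0.68447987  1.18801924  1.96819747 -0.75539098  1.02959289
 -1.14484373]
```

{"method": "apply_moves", "body": {"deltas": "0 0.002 0.003 0.02 0 0 0;0 0.004 0.006 0.04 0 0 0;0 0.004 0.006 0.055 0 0 0;0 0.004 0.006 0.065 0 0 0;0 0.004 0.006 0.075 0 0 0;0 0.004 0.006 0.082 0 0 0;0 0.004 0.006 0.087 0 0 0;0 0.004 0.006 0.09 0 0 0;0 0.004 0.006 0.092 0 0 0;0 0.004 0.006 0.092 0 0 0"}}

```text
time: 5.15
eef_pos: [0.5217, -0.0275, 0.1076]
eef_rot: [0.993, -0.115, 0.0, -0.0]
force: [-0.3, 0.5, -0.1]
finger_gap: -0.0
grasp_force: 0.0
```

```bash
cat >arc.py <<'E'
# rows for an arc: python3 arc.py th0 th1 [z]; from the present pose to finger angles th0..th1 about the axis
import sys;from plant import *;import numpy as np
from scipy.spatial.transform import Rotation as Ro
s=read_state();p,R=s["eef_pos"],Ro.from_quat(s["eef_rot"])
C=np.array([.5087,-.0757]);a,b=map(float,sys.argv[1:3]);r=.052;z=.106
print(s["time"],p,s["force"],s["qpos"].round(2))
out=[]
for th in np.radians(np.linspace(a,b,11)[1:]):
    e=np.array([np.cos(th),np.sin(th)])
    T=np.array([*(C+r*e),z]); X=np.array([e[1],-e[0],0]);Z=np.array([0,0,-1.])
    G=Ro.from_matrix(np.c_[X,np.cross(Z,X),Z])
    out.append("0 "+" ".join(f"{v:.4g}" for v in np.r_[R.inv().apply(T-p).round(4),(R.inv()*G).as_rotvec().round(3)]+0.))
print(";".join(out))
E
python3 arc.py 77 112
```

```text
5.15 [ 0.52165132 -0.02750199  0.10763715] [-0.30905356  0.47768194 -0.10516368] [-0.76  0.8   1.02  2.01 -0.91  0.88 -1.02]
0 -0.005 -0.002 0.0016 0 0 -0.065;0 -0.0081 -0.0017 0.0016 0 0 -0.126;0 -0.0113 -0.0012 0.0016 0 0 -0.188;0 -0.0144 -0.0005 0.0016 0 0 -0.249;0 -0.0174 0.0004 0.0016 0 0 -0.31;0 -0.0204 0.0014 0.0016 0 0 -0.371;0 -0.0233 0.0027 0.0016 0 0 -0.432;0 -0.0262 0.0041 0.0016 0 0 -0.493;0 -0.0289 0.0057 0.0016 0 0 -0.554;0 -0.0316 0.0074 0.0016 0 0 -0.615
```

{"method": "apply_moves", "body": {"deltas": "0 -0.005 -0.002 0.001 0 0 -0.065;0 -0.008 -0.002 0.001 0 0 -0.126;0 -0.011 -0.001 0.001 0 0 -0.188;0 -0.014 -0.001 0.001 0 0 -0.25;0 -0.017 0 0.001 0 0 -0.31;0 -0.02 0.001 0.001 0 0 -0.37;0 -0.023 0.003 0.001 0 0 -0.43;0 -0.026 0.004 0.001 0 0 -0.49;0 -0.029 0.006 0.001 0 0 -0.55;0 -0.032 0.007 0.001 0 0 -0.615"}}

```text
time: 5.98
eef_pos: [0.4898, -0.0273, 0.1073]
eef_rot: [0.981, 0.192, 0.001, 0.0]
force: [1.7, -1.2, -1.8]
finger_gap: -0.0001
grasp_force: 0.9
```

```bash
python3 arc.py 112 147
```

```text
5.9833 [ 0.48977909 -0.02733871  0.10731381] [ 1.70750458 -1.18678657 -1.82374619] [-0.71  0.67  0.89  2.09 -0.78  0.75 -0.5 ]
0 -0.0038 0 0.0013 0.001 -0.002 -0.058;0 -0.0069 0.0003 0.0013 0.001 -0.002 -0.12;0 -0.0101 0.0008 0.0013 0.001 -0.002 -0.181;0 -0.0132 0.0014 0.0013 0.002 -0.002 -0.242;0 -0.0162 0.0023 0.0013 0.002 -0.002 -0.303;0 -0.0192 0.0033 0.0013 0.002 -0.002 -0.364;0 -0.0222 0.0046 0.0013 0.002 -0.002 -0.425;0 -0.025 0.0059 0.0013 0.002 -0.002 -0.486;0 -0.0278 0.0075 0.0013 0.002 -0.002 -0.547;0 -0.0304 0.0093 0.0013 0.002 -0.002 -0.608
```

{"method": "apply_moves", "body": {"deltas": "0 -0.004 0 0.001 0 0 -0.058;0 -0.007 0 0.001 0 0 -0.12;0 -0.01 0.001 0.001 0 0 -0.18;0 -0.013 0.001 0.001 0 0 -0.24;0 -0.016 0.002 0.001 0 0 -0.3;0 -0.019 0.003 0.001 0 0 -0.365;0 -0.022 0.005 0.001 0 0 -0.425;0 -0.025 0.006 0.001 0 0 -0.485;0 -0.028 0.008 0.001 0 0 -0.545;0 -0.03 0.009 0.001 0 0 -0.61"}}

```text
time: 6.82
eef_pos: [0.466, -0.0464, 0.1066]
eef_rot: [0.878, 0.478, 0.002, 0.0]
force: [2.1, 2.8, 1.4]
finger_gap: -0.0
grasp_force: 1.7
```

```bash
python3 arc.py 147 182
```

```text
6.8167 [ 0.46596481 -0.04638365  0.10660314] [2.13080872 2.80929591 1.44865822] [-0.58  0.57  0.74  2.14 -0.64  0.66  0.03]
0 -0.0045 -0.0001 0.0006 0.002 -0.002 -0.059;0 -0.0077 0.0002 0.0006 0.003 -0.002 -0.12;0 -0.0108 0.0007 0.0006 0.003 -0.002 -0.181;0 -0.0139 0.0013 0.0006 0.003 -0.002 -0.242;0 -0.017 0.0022 0.0006 0.003 -0.002 -0.303;0 -0.02 0.0032 0.0006 0.003 -0.002 -0.365;0 -0.0229 0.0044 0.0006 0.003 -0.002 -0.426;0 -0.0257 0.0058 0.0006 0.003 -0.002 -0.487;0 -0.0285 0.0074 0.0006 0.003 -0.002 -0.548;0 -0.0312 0.0091 0.0006 0.003 -0.002 -0.609
```

{"method": "apply_moves", "body": {"deltas": "0 -0.0045 0 0 0 0 -0.06;0 -0.008 0 0 0 0 -0.12;0 -0.011 0.001 0 0 0 -0.18;0 -0.014 0.001 0 0 0 -0.24;0 -0.017 0.002 0 0 0 -0.3;0 -0.02 0.003 0 0 0 -0.365;0 -0.023 0.004 0 0 0 -0.425;0 -0.026 0.006 0 0 0 -0.485;0 -0.0285 0.007 0 0 0 -0.55;0 -0.031 0.009 0 0 0 -0.61"}}

```text
time: 7.65
eef_pos: [0.4561, -0.0766, 0.1065]
eef_rot: [0.694, 0.72, 0.001, 0.0]
force: [-0.6, 5.3, 3.9]
finger_gap: 0.0001
grasp_force: 2.3
```

```bash
python3 arc.py 182 217
```

```text
7.65 [ 0.45612456 -0.07656373  0.10647692] [-0.60000067  5.33197186  3.90863904] [-0.39  0.51  0.58  2.15 -0.49  0.61  0.57]
0 -0.0041 0.0007 0.0005 0.002 -0.001 -0.059;0 -0.0073 0.0009 0.0005 0.002 -0.001 -0.12;0 -0.0105 0.0014 0.0005 0.002 -0.001 -0.181;0 -0.0136 0.0021 0.0005 0.002 -0.001 -0.242;0 -0.0166 0.0029 0.0005 0.002 -0.001 -0.303;0 -0.0196 0.004 0.0005 0.002 -0.001 -0.365;0 -0.0225 0.0052 0.0005 0.002 -0.001 -0.426;0 -0.0254 0.0066 0.0005 0.002 -0.001 -0.487;0 -0.0282 0.0082 0.0004 0.002 -0.001 -0.548;0 -0.0308 0.0099 0.0004 0.002 -0.001 -0.609
```

{"method": "apply_moves", "body": {"deltas": "0 -0.004 0.001 0 0 0 -0.06;0 -0.007 0.001 0 0 0 -0.12;0 -0.0105 0.001 0 0 0 -0.18;0 -0.0135 0.002 0 0 0 -0.24;0 -0.0165 0.003 0 0 0 -0.3;0 -0.0195 0.004 0 0 0 -0.365;0 -0.0225 0.005 0 0 0 -0.425;0 -0.0255 0.007 0 0 0 -0.485;0 -0.028 0.008 0 0 0 -0.55;0 -0.031 0.01 0 0 0 -0.61"}}

```text
time: 8.48
eef_pos: [0.4658, -0.1071, 0.1061]
eef_rot: [0.446, 0.895, 0.001, -0.001]
force: [-1.8, 4.9, 5.5]
finger_gap: -0.0006
grasp_force: 2.6
```

```bash
python3 arc.py 217 226; python3 - <<'E'
from h import *
from plant import *
c=read_camera("wrist");np.savez("w2.npz",**c)
print(proj(c,[.5087,-.0757,.0965]))
s=read_camera("scene");np.savez("s2.npz",**s);a=c["color"][:,:,::-1]
b=cv2.resize(s["color"][185:285,330:430,::-1],(400,400),interpolation=cv2.INTER_CUBIC)
cv2.imwrite("pics/w2.png",np.hstack([a[:,120:520],b]))
E
```

```text
8.4833 [ 0.4657954  -0.10709258  0.10609053] [-1.83207457  4.9329394   5.46740033] [-0.2   0.5   0.41  2.1  -0.35  0.6   1.1 ]
0 -0.0016 0.0012 0.0001 0.001 -0.002 -0.015;0 -0.0024 0.0012 0.0001 0.001 -0.002 -0.03;0 -0.0032 0.0012 0.0001 0.001 -0.002 -0.046;0 -0.004 0.0013 0.0001 0.001 -0.002 -0.062;0 -0.0048 0.0013 0.0001 0.001 -0.002 -0.078;0 -0.0056 0.0014 0.0001 0.001 -0.002 -0.093;0 -0.0065 0.0015 0.0001 0.001 -0.002 -0.109;0 -0.0073 0.0016 0.0001 0.001 -0.002 -0.125;0 -0.0081 0.0017 0.0001 0.001 -0.002 -0.14;0 -0.0089 0.0018 0.0001 0.001 -0.002 -0.156
[422.94636644 259.81471286]
```

View pics/w2.png

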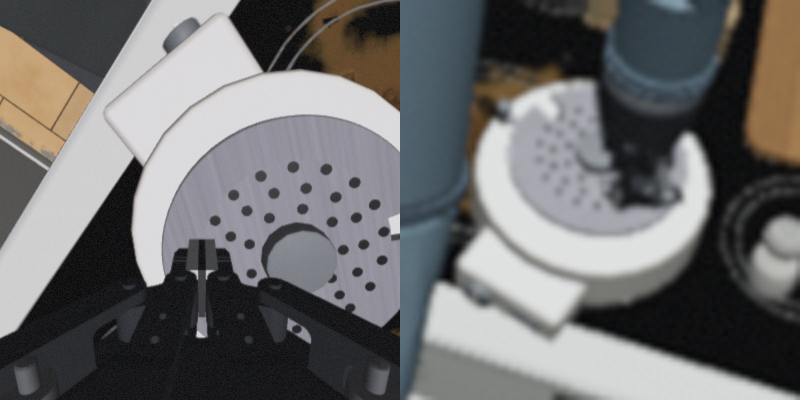

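The wrist view shows the disc turning, with the notch just at the crop's right edge, about (517,225) in the full picture. The scene view shows the notch near the post at the top left. I'll measure the notch by sampling brightness round the rim.

```bash
cat >notch.py <<'E'
import sys;from h import *
C=np.array([.5087,-.0757])
for fn,z in[a.split(":") for a in sys.argv[1:]]:
    c=dict(np.load(fn));im=c["color"].astype(float)
    for r in(.060,.064,.068,.072):
        th=np.arange(-180,180,.5);row=[]
        for t in np.radians(th):
            u,v=proj(c,[*(C+r*np.array([np.cos(t),np.sin(t)])),float(z)])
            row.append(im[int(round(v)),int(round(u))] if 0<=u<639.4 and 0<=v<399.4 else [0,0,0])
        row=np.array(row);w=(row.min(1)>195)
        k=th[w];print(fn,r,[ (g[0],g[-1]) for g in np.split(k,np.nonzero(np.diff(k)>2)[0]+1) if len(g)>4])
E
python3 notch.py w1.npz:.0845 w2.npz:.0845 s2.npz:.0845
```

```text
w1.npz 0.06 [(np.float64(-80.0), np.float64(-67.5)), (np.float64(-19.0), np.float64(-10.5))]
w1.npz 0.064 [(np.float64(-79.5), np.float64(-67.0)), (np.float64(-37.0), np.float64(-28.5)), (np.float64(-18.5), np.float64(-15.5))]
w1.npz 0.068 [(np.float64(-80.0), np.float64(-66.5))]
w1.npz 0.072 [(np.float64(-80.0), np.float64(-66.0))]
w2.npz 0.06 [(np.float64(48.5), np.float64(59.0))]
w2.npz 0.064 [(np.float64(48.0), np.float64(58.5))]
w2.npz 0.068 [(np.float64(48.0), np.float64(58.5))]
w2.npz 0.072 [(np.float64(46.5), np.float64(59.0))]
s2.npz 0.06 [(np.float64(49.0), np.float64(59.0))]
s2.npz 0.064 [(np.float64(47.0), np.float64(58.0))]
s2.npz 0.068 [(np.float64(48.5), np.float64(59.0))]
s2.npz 0.072 [(np.float64(46.5), np.float64(60.0))]
```

Notch is at about 53.5°, with about 20° to go. I'll push 17° slowly, then measure again.

```bash
python3 arc.py 217 235|tail -1
```

```text
0 -0.0012 0.0012 0.0001 0.001 0 -0.034;0 -0.0029 0.0013 0.0001 0.001 0 -0.065;0 -0.0045 0.0014 0.0001 0.001 0 -0.096;0 -0.0061 0.0016 0.0001 0.001 0 -0.128;0 -0.0077 0.0018 0.0001 0.001 0 -0.159;0 -0.0094 0.0021 0.0001 0.001 0 -0.191;0 -0.0109 0.0024 0.0001 0.001 0 -0.222;0 -0.0125 0.0028 0.0001 0.001 0 -0.253;0 -0.0141 0.0032 0.0001 0.001 0 -0.285;0 -0.0157 0.0037 0.0001 0.001 0 -0.316
```

{"method": "apply_moves", "body": {"deltas": "0 -0.002 0.001 0 0 0 -0.04;0 -0.004 0.001 0 0 0 -0.08;0 -0.006 0.0015 0 0 0 -0.12;0 -0.008 0.002 0 0 0 -0.16;0 -0.01 0.002 0 0 0 -0.2;0 -0.0115 0.0025 0 0 0 -0.235;0 -0.013 0.003 0 0 0 -0.265;0 -0.0145 0.0035 0 0 0 -0.295;0 -0.0157 0.0037 0 0 0 -0.316;0 -0.0157 0.0037 0 0 0 -0.316"}}

```text
time: 9.42
eef_pos: [0.4785, -0.1187, 0.1057]
eef_rot: [0.301, 0.954, -0.0, 0.0]
force: [-3.3, 1.6, 2.3]
finger_gap: -0.0002
grasp_force: 1.4
```

```bash
python3 - <<'E'
from h import *
from plant import *
c=read_camera("wrist");np.savez("w3.npz",**c)
c=read_camera("scene");np.savez("s3.npz",**c)
E
python3 notch.py w3.npz:.0845 s3.npz:.0845; python3 arc.py 235 240
```

```text
w3.npz 0.06 [(np.float64(67.0), np.float64(76.5))]
w3.npz 0.064 [(np.float64(66.5), np.float64(76.0))]
w3.npz 0.068 [(np.float64(66.5), np.float64(75.5))]
w3.npz 0.072 [(np.float64(65.5), np.float64(75.5))]
s3.npz 0.06 [(np.float64(66.0), np.float64(76.0))]
s3.npz 0.064 [(np.float64(64.0), np.float64(73.5))]
s3.npz 0.068 [(np.float64(67.5), np.float64(76.0))]
s3.npz 0.072 [(np.float64(64.0), np.float64(74.0))]
9.5167 [ 0.4785057  -0.11869648  0.10568759] [-1.53810948  1.12075004  2.45888401] [-0.11  0.51  0.33  2.06 -0.27  0.61  1.36]
0 -0.0005 0.0005 -0.0003 0 0 -0.011;0 -0.001 0.0005 -0.0003 0 0 -0.019;0 -0.0014 0.0006 -0.0003 0 0 -0.028;0 -0.0019 0.0006 -0.0003 0 0 -0.037;0 -0.0023 0.0006 -0.0003 0 0 -0.046;0 -0.0028 0.0006 -0.0003 0 0 -0.054;0 -0.0032 0.0006 -0.0003 0 0 -0.063;0 -0.0037 0.0007 -0.0003 0 0 -0.072;0 -0.0042 0.0007 -0.0003 0 0 -0.08;0 -0.0046 0.0007 -0.0003 0 0 -0.089
```

{"method": "apply_moves", "body": {"deltas": "0 -0.0005 0.0003 0 0 0 -0.01;0 -0.001 0.0003 0 0 0 -0.02;0 -0.0015 0.0003 0 0 0 -0.03;0 -0.002 0.0003 0 0 0 -0.04;0 -0.0025 0.0003 0 0 0 -0.05;0 -0.0028 0.0003 0 0 0 -0.05;0 -0.0028 0.0003 0 0 0 -0.05;0 -0.0028 0.0003 0 0 0 -0.05;0 -0.0028 0.0003 0 0 0 -0.05;0 -0.0028 0.0003 0 0 0 -0.05"}}

```text
time: 10.35
eef_pos: [0.4811, -0.1199, 0.1057]
eef_rot: [0.277, 0.961, -0.0, 0.0]
force: [-1.1, 0.8, -0.0]
finger_gap: -0.0
grasp_force: 0.9
```

```bash
python3 - <<'E'
from h import *
from plant import *
c=read_camera("wrist");np.savez("w4.npz",**c)
u,v=map(int,proj(c,[.5287,-.005,.0845]));print(u,v)
u0=min(max(u-50,0),540);v0=max(min(v-50,300),0);print(u0,v0)
a=cv2.resize(c["color"][v0:v0+100,u0:u0+100,::-1],(400,400),interpolation=cv2.INTER_CUBIC)
s=read_camera("scene");np.savez("s4.npz",**s);u,v=map(int,proj(s,[.5287,-.005,.0845]))
b=cv2.resize(s["color"][v-20:v+20,u-20:u+20,::-1],(400,400),interpolation=cv2.INTER_CUBIC)
cv2.imwrite("pics/w4.png",np.hstack([a,b]))
E
python3 notch.py w4.npz:.0845 s4.npz:.0845
```

```text
546 214
496 164
w4.npz 0.06 [(np.float64(70.0), np.float64(76.0))]
w4.npz 0.064 [(np.float64(70.0), np.float64(76.0))]
w4.npz 0.068 [(np.float64(70.0), np.float64(76.0))]
w4.npz 0.072 [(np.float64(69.0), np.float64(75.0))]
s4.npz 0.06 [(np.float64(71.5), np.float64(76.0))]
s4.npz 0.064 [(np.float64(69.0), np.float64(73.5))]
s4.npz 0.068 [(np.float64(68.0), np.float64(76.0))]
s4.npz 0.072 [(np.float64(68.5), np.float64(74.0))]
```

View pics/w4.png

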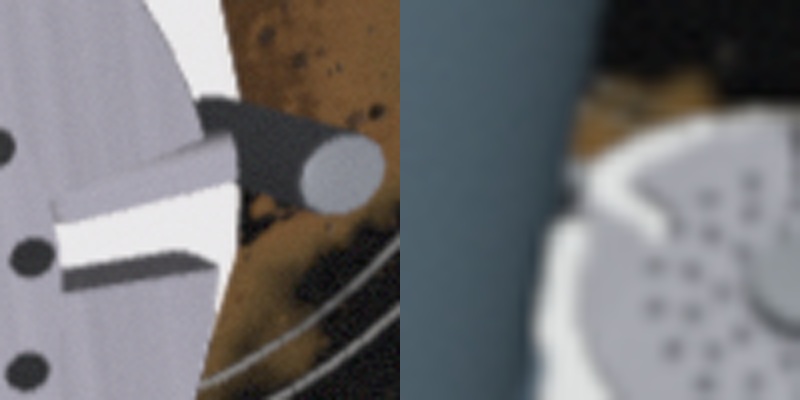

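In the left crop (scale 4, origin (496,164)), the pin is visible inside the notch, along the edge nearer the top of the picture. The notch edges run (50,205)-(205,138) and (65,290)-(215,266), and the pin's lower edge runs (60,222)-(235,183). Next: rays onto those heights.

```bash
python3 - <<'E'
from h import *
c=dict(np.load("w4.npz"));C=np.array([.5087,-.0757])
a0=np.radians(74.4);e=np.array([np.cos(a0),np.sin(a0)]);n=np.array([-e[1],e[0]])
for nm,z,q in[("notch up",.0845,[(50,205),(205,138)]),("notch low",.0845,[(65,290),(215,266)]),("pin low side",.0715,[(60,222),(235,183)]),("post",.085,[(343,174)]),("postbase",.06,[(215,120)])]:
    for x,y in q:
        p=ray(c,496+(x+.5)/4-.5,164+(y+.5)/4-.5,z)[:2]-C;print(nm,"rad %.1f lat %.1f mm ang %.1f"%(1e3*p@e,1e3*p@n,np.degrees(np.arctan2(p[1],p[0]))))
E
```

```text
notch up rad 53.4 lat 5.4 mm ang 80.2
notch up rad 74.6 lat 9.0 mm ang 81.3
notch low rad 54.0 lat -7.7 mm ang 66.3
notch low rad 74.3 lat -10.0 mm ang 66.7
pin low side rad 61.8 lat -4.1 mm ang 70.6
pin low side rad 87.3 lat -5.3 mm ang 70.9
post rad 91.6 lat -1.2 mm ang 73.7
postbase rad 93.5 lat 0.0 mm ang 74.4
```

The notch and pin agree within about 0.5 mm. Now I'll back off, rise and go over the hub.

{"method": "apply_moves", "body": {"deltas": "0 0.004 0 0 0 0 0;0 0.007 0 0 0 0 0;0 0.008 0 -0.015 0 0 0;0 0.008 0 -0.035 0 0 0;0 0.008 0.004 -0.045 0 0 0;0 0.005 0.016 -0.045 0 0 0;0 0.002 0.03 -0.045 0 0 0;0 0 0.044 -0.042 0 0 0;0 0 0.052 -0.03 0 0 0;0 0 0.052 -0.02 0 0 0"}}

```text
time: 11.28
eef_pos: [0.5098, -0.0727, 0.1237]
eef_rot: [0.275, 0.961, 0.0, -0.0]
force: [-0.3, 0.4, -0.6]
finger_gap: 0.0
grasp_force: 0.0
```

```bash
python3 - <<'E'
from h import *
from plant import *
s=read_state();print(s["eef_pos"],s["force"])
c=read_camera("scene");np.savez("s5.npz",**c)
c=read_camera("wrist");np.savez("w5.npz",**c)
E
python3 notch.py s5.npz:.0845 w5.npz:.0845
```

```text
[ 0.50975613 -0.07269856  0.12371732] [-0.30219553  0.40004601 -0.59142077]
s5.npz 0.06 [(np.float64(67.0), np.float64(76.0))]
s5.npz 0.064 [(np.float64(69.0), np.float64(73.5))]
s5.npz 0.068 [(np.float64(68.0), np.float64(76.0))]
s5.npz 0.072 [(np.float64(68.5), np.float64(74.0))]
w5.npz 0.06 [(np.float64(69.5), np.float64(74.5))]
w5.npz 0.064 [(np.float64(69.5), np.float64(75.0))]
w5.npz 0.068 [(np.float64(69.5), np.float64(74.5))]
w5.npz 0.072 [(np.float64(69.0), np.float64(74.5))]
```

{"method": "apply_moves", "body": {"deltas": "0 -0.001 -0.003 0.003 0 0 0;0 -0.001 -0.003 0.007 0 0 0;0 -0.001 -0.003 0.01 0 0 0;0 -0.001 -0.003 0.012 0 0 0;0 -0.001 -0.003 0.014 0 0 0;0 -0.001 -0.003 0.016 0 0 0;0 -0.001 -0.003 0.018 0 0 0;0 -0.001 -0.003 0.02 0 0 0;0 -0.001 -0.003 0.022 0 0 0;0 -0.001 -0.003 0.024 0 0 0"}}

```text
time: 12.22
eef_pos: [0.5079, -0.0791, 0.1021]
eef_rot: [0.277, 0.961, 0.0, 0.0]
force: [-1.3, -0.3, 6.7]
finger_gap: 0.0004
grasp_force: 3.3
```

{"method": "apply_moves", "body": {"deltas": "0 0 0.002 0.001 0 0 0;0 0 0.002 0.0015 0 0 0;0 0 0.002 0.002 0 0 0;0 0 0.002 0.0025 0 0 0;0 0 0.002 0.003 0 0 0;0 0 0.002 0.003 0 0 0;0 0 0.002 0.0035 0 0 0;0 0 0.002 0.0035 0 0 0;0 0 0.002 0.004 0 0 0;0 0 0.002 0.004 0 0 0"}}

```text
time: 13.05
eef_pos: [0.5087, -0.0782, 0.1004]
eef_rot: [0.278, 0.961, 0.0, -0.0]
force: [-11.7, 0.4, 35.7]
finger_gap: 0.0
grasp_force: 18.3
```

The disc is at its firm stop (36 N at TCP z 0.1004, tips at 0.0864). I'll lift off and check.

{"method": "apply_moves", "body": {"deltas": "0 0 0 -0.003 0 0 0;0 0 0 -0.008 0 0 0;0 0 0 -0.02 0 0 0;0 0 0 -0.04 0 0 0;0 0 0 -0.06 0 0 0;0 0 0 -0.08 0 0 0;0 0 0 -0.1 0 0 0;0 0 0 -0.12 0 0 0;0 0 0 -0.14 0 0 0;0 0 0 -0.14 0 0 0"}}

```text
time: 13.88
eef_pos: [0.5112, -0.0775, 0.2413]
eef_rot: [0.277, 0.961, 0.001, 0.003]
force: [-0.0, -0.5, 0.5]
finger_gap: -0.0001
grasp_force: 0.0
```

```bash
python3 - <<'E'
from h import *
from plant import *
C=np.array([.5087,-.0757])
for n in("wrist","scene"):
    c=read_camera(n);P=pts(c);d=P[...,:2]-C;r=np.hypot(d[...,0],d[...,1]);z=P[...,2]
    m=(r<.07)&(r>.025)&(z>.06)&(z<.09);h=(r<.016)&(z<.11)
    A=np.c_[d[m],np.ones(m.sum())];k=np.linalg.lstsq(A,z[m],rcond=None)[0]
    print(n,m.sum(),"disc plane",k.round(4),"median",np.median(z[m]),"hub",np.median(z[h]))
    if n=="wrist": cv2.imwrite("pics/end.png",c["color"][:,:,::-1])
s=read_state();print(s["time"],s["eef_pos"],s["force"],s["qd"].round(3))
E
```

```text
wrist 11453 disc plane [-0.0039 -0.008   0.075 ] median 0.0750473767082116 hub 0.08698381227587697
scene 948 disc plane [ 0.0157 -0.0016  0.0766] median 0.0766981067809884 hub 0.08756570890369124
13.9833 [ 0.50928237 -0.07706741  0.23811659] [0.37681507 0.17777905 0.06102628] [ 0.003  0.026 -0.007  0.026 -0.002 -0.004  0.   ]
```

View pics/end.png

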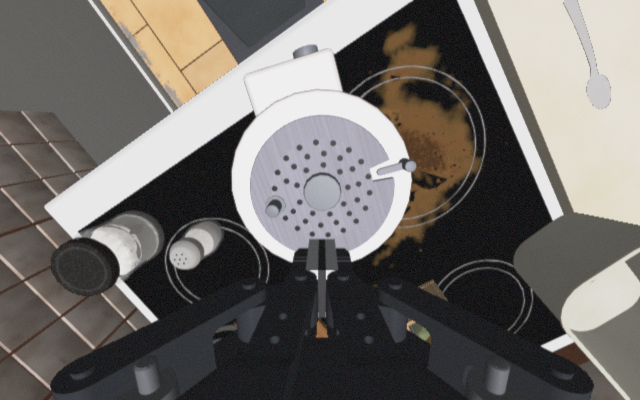

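The disc top is level at 0.075 m and the hub at 0.087 m. The pin sits in the notch at (388,170), and the shaker, jar and spoon look undisturbed.

```bash
python3 -c "
from plant import *
print(close_job())"
```

```text
the job is handed in; nothing more can be done
None
```

The shredding disc is seated: its notch is over the pin, and it lies level and fully down (hub top measured at about 87 mm, target 86.5 mm). The arm is clear of everything, and the job was handed in at about 14 s; no verdict was returned.

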